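# Nest the spare tubs and snap the lid on the stack

### The job

Put the spare pantry tubs away: nest the single tub all the way down into the standing stack of two and let go of it, then set the snap lid on the rim of that top tub and press it straight down until it clicks and sits fully home all round. Do not let up after the click: finish while still holding the lid pressed firmly down with the fingers, the stack standing upright on the shelf board. Leave the groceries standing where they are.

Things in the scene. Friction and masses are not known exactly. Their poses are not given: they have to be found in the camera images.
- single_tub: The single tub, standing alone on the board: round, tapered, pale blue plastic, open at the top, 64 mm high, foot 39 mm across, wall 2 mm, a bead 60 mm across and 3 mm high round the outside of the rim. Grip it across the rim. About 60 g. Origin at the centre of its underside, z up through its mouth.
- stack_top: Upper tub of the standing stack of two, same as the single tub; origin at the centre of its underside, 24 mm above the board, its rim at 88 mm. The single tub goes into it: an inner ledge 24 mm above each foot stops the nested tub, with about 1.4 mm of play all round; the single tub's origin ends 48 mm above the board.
- stack_bottom: Lower tub of the stack, same as the others, loose on the board; origin at the centre of its underside. The stack may slide a little.
- single_tub_rim (a point): Centre of the single tub's mouth, level with its rim: 64 mm above its origin, 112 mm above the board once nested.
- lid: Snap lid, lying right way up: plain pale blue cap 68 mm across, 19 mm high. Origin at the centre of the skirt's lower edge, z up. A lift tab (14 mm wide, 2.5 mm thick) stands out 8 mm from the skirt's foot on the +x side: grip across the y axis. Bore 61.6 mm, 65.6 mm at the mouth, 16 mm deep. Set on a rim it rests on twelve springy lugs, origin 57 mm above the tub's.
- lid_top (a point): Centre of the lid's flat top, 19 mm above its origin: press here. Pushed by fingertips it snaps at 5 to 10 N, often one edge first and the other just after; pushed dead level (held by the skirt) at up to 18 N. The force drops as it clicks down 9 mm, then it stops hard on the rim: origin 48 mm above the tub's, top 115 mm above the board. It then stays on by itself.
- table: The fixed white shelf board that carries everything, top at height 0; origin in the middle of its top. At the end it must feel the push on the lid through the stack (stack and lid weigh about 2.3 N).
- pickle_jar: Bystander: closed glass jar of pickles, 64 mm across, 88 mm high; origin at the centre of its underside.
- jam_jar: Bystander: closed jar of dark jam, 60 mm across, 86 mm high; origin at the centre of its underside.
- food_tin: Bystander: food tin, 74 mm across, 80 mm high; origin at the centre of its underside.

How it is judged:
On the way, in this order (a step that is already met when the one before it is completed fails the run):
1. the single tub sits fully down in the standing stack and has been let go (z of single_tub in the frame of stack_top between 0.021 and 0.0265 m and horizontal distance between single_tub and stack_top below 0.003 m and z of stack_top in the frame of stack_bottom between 0.021 and 0.0265 m and horizontal distance between stack_top and stack_bottom below 0.003 m and angle between stack_bottom's own z axis and vertical below 0.05 rad and angle between single_tub's own z axis and vertical below 0.06 rad and height (world z) of stack_bottom below 0.004 m and contact force between the fingers and single_tub below 0.3 N), for 0.2 s.
2. the lid has clicked fully home on the top tub and is pressed on with the fingers for half a second after the click (z of single_tub in the frame of stack_top between 0.021 and 0.0265 m and horizontal distance between single_tub and stack_top below 0.003 m and z of stack_top in the frame of stack_bottom between 0.021 and 0.0265 m and horizontal distance between stack_top and stack_bottom below 0.003 m and angle between stack_bottom's own z axis and vertical below 0.05 rad and angle between single_tub's own z axis and vertical below 0.06 rad and height (world z) of stack_bottom below 0.004 m and z of lid in the frame of single_tub between 0.045 and 0.0498 m and horizontal distance between lid and single_tub below 0.003 m and angle between the z axis of lid and the z axis of single_tub, either way round below 0.04 rad and contact force between stack_bottom and table above 6 N and contact force between the fingers and lid above 3 N), for 0.5 s.
At the end, for the whole second after the job is handed in: Three tubs nested, each down on the ledge below it (2.5 mm; centres within 3 mm), standing upright on the board; the lid home on the top tub (origin under 49.8 mm above the tub's, centred within 3 mm, level within 0.04 rad); fingers on the lid with over 3 N, over 6 N between stack and board (all of step 2); the arm keeps its last pose, push and grip.
It fails at once if pickle jar disturbed (moved more than 30 mm) (distance of pickle_jar from where it was at the start of the episode above 0.03 m).
It fails at once if jam jar disturbed (moved more than 30 mm) (distance of jam_jar from where it was at the start of the episode above 0.03 m).
It fails at once if food tin disturbed (moved more than 30 mm) (distance of food_tin from where it was at the start of the episode above 0.03 m).
It also fails if it takes over 66 s, if anything falls off the work surface, if the arm or the gripper's body presses on something with over 40 N, if the wrist force passes 120 N, or if a joint passes its speed limit or range.

### The arm

A 6-joint arm with a two-finger parallel gripper is mounted at the origin on the work surface. World frame = base frame: x ahead of the robot, y to its left, z up, the work surface at z = 0. Lengths are in m, angles in rad, forces in N, time in s.
With the tool pointing down it reaches from about 0.25 to 0.775 m from the base axis. Payload 4 kg.
Tool frame: the origin (TCP) lies at the very end of the fingers, on their centre line; the grasp point (between the pads) lies 19 mm behind it (robot.tcp_to_grasp is the distance from the TCP to the grasp point, in m); z points along the fingers, y is the line along which they close (so a half turn about z gives the same grasp; the last joint's range is limited). The gripper opens to 94 mm and grips with 3 to 60 N. Pads are 16 mm wide; open, the fingers measure 119 mm over their backs; the gripper's body (75 mm by 177 mm) begins 78 mm behind the grasp point.
Start: joints at [1.005, 0.087, 1.371, -0, 1.684, -0.103], TCP at [0.246, 0.492, 0.206] pointing down, gripper open.
Joint ranges: [-3.1, 3.1], [-0.76, 2.03], [0.27, 2.55], [-1.08, 4.22], [0.17, 2.65], [-2.57, 2.57]. Speed limits (rad/s): [2.79, 2.79, 3.14, 3.14, 3.14, 3.14].

### API

Orientations are given as [roll, pitch, yaw] about the fixed x, y, z axes, in that order (R = Rz(yaw) Ry(pitch) Rx(roll)).
In Python, from bench import robot gives the robot as it stands.
- The arm moves only by the tool nudge_tcp, called after "Request:" in YAML: its name, and indented under it one key for each argument. Schema: {"type":"object","properties":{"plan":{"type":"array","items":{"type":"array","items":{"type":"number"},"minItems":5,"maxItems":5},"minItems":1,"maxItems":20},"only":{"type":"string"},"quiet":{"type":"boolean"},"lines":{"type":"string"}},"required":["plan"],"additionalProperties":false}. plan is a list of rows, 1 to 20 of them, each of 5 numbers: the finger opening in m, then dx, dy, dz in m, then a turn about the tool's z in rad; each row shifts and turns the commanded pose from where the row before left it, along the tool's axes as they then stand; what a row does not reach is not made up. A row lasts 1/12 s, in which the tool goes at most 0.0417 m and 0.125 rad, less where a joint would pass 70% of its speed; a pose out of reach is approached as far as the arm can. The fingers move at their own pace and stop on an object; the grip force is fixed at half the most. Time passes only in rows, so rows that do not move let the fingers close. The tool returns the time, the measured TCP pose, the force, the opening and the grip force at its end. only (a regular expression) keeps the lines of the reply that match it, lines (a string "A,B") keeps lines A to B, and quiet returns only ok. Input that does not fit is refused with a message, and nothing moves.
- robot.get_obs(): the state, without advancing time (a new reading comes with each control period).
- robot.snapshot(name): name is "scene" or "top" or "wrist"; returns a dict with "color" (420x560x3 uint8, blue, green, red), "fx", "fy", "cx", "cy" (pixels), "k1" (the pictures are not rectified: a ray, as slopes to the right and down, at radius r is drawn at 1 + k1 r^2 times it, then the intrinsics apply), "extrinsics" (4x4, takes a point from world to camera coordinates). Camera axes: x right, y down, z forward; pixel columns grow to the right and rows downward; lengths in m; the calibration is good to about 2 mm. A picture is of the moment at which its call begins. There is no depth.
- robot.close_job(): hands the job in; it is judged then, once.
The state is a dict: "time": time; "joint_positions": joint angles; "qvel": joint speeds; "joint_torque": joint torques, N m; "tool_pos": TCP position; "ee_rot": TCP orientation; "wrist_force": force on the tool from outside, world axes, zero at the start; "wrist_torque": the same for the moment, N m; "width": finger opening in m; "finger_force": force on a finger pad.
Only numpy, scipy, OpenCV 4.12 (cv2) and the standard library are available. Lean on these libraries where they do the work, as an engineer would, in place of code of your own. Each camera call takes 0.05 s, during which the arm holds its last target. There are 200 camera calls.

## Working session

There is one attempt and no reset: what is moved stays moved. The work goes in short steps, Python scripts to look and compute and a tool call to move; the robot and the scene stay as the last step left them, time stands still between calls to the robot, and variables do not carry over. Pictures are saved under pics/ and viewed, at most 12 in all, crops included, and the job is handed in when it is done.

```bash
ls; mkdir -p pics; cat > h.py <<'E'
import numpy as np, cv2
from bench import robot
def snap(n,fn=None):
    s=robot.snapshot(n)
    if fn: cv2.imwrite('pics/'+fn,s['color'])
    return s
def ray(s,u,v):
    x=(u-s['cx'])/s['fx'];y=(v-s['cy'])/s['fy'];k=s['k1'];a,b=x,y
    for _ in range(30):
        f=1+k*(a*a+b*b);a,b=x/f,y/f
    E=np.array(s['extrinsics']);R,t=E[:3,:3],E[:3,3]
    d=R.T@np.array([a,b,1]);return -R.T@t,d
def atz(s,u,v,z):
    o,d=ray(s,u,v);return o+d*(z-o[2])/d[2]
def proj(s,P):
    E=np.array(s['extrinsics']);p=E[:3,:3]@np.array(P)+E[:3,3]
    a,b=p[0]/p[2],p[1]/p[2];f=1+s['k1']*(a*a+b*b)
    return np.array([s['fx']*a*f+s['cx'],s['fy']*b*f+s['cy']])
def tri(*L):
    A=np.zeros((3,3));c=np.zeros(3)
    for s,u,v in L:
        o,d=ray(s,u,v);d/=np.linalg.norm(d);M=np.eye(3)-np.outer(d,d);A+=M;c+=M@o
    return np.linalg.solve(A,c)
E
python3 - <<'E'
from h import *
import pickle
S={n:snap(n,n+'0.png') for n in('scene','top','wrist')}
pickle.dump(S,open('S0.pkl','wb'))
for n in S: print(n,S[n]['fx'],S[n]['k1'],np.round(np.linalg.inv(S[n]['extrinsics']),3).tolist())
print(robot.get_obs())
i=np.hstack([S['top']['color'],S['scene']['color']]);print(i.shape)
E
```

```text
bench.py
pics
scene 518.6657252087837 -0.15327088802433966 [[0.035, 0.784, -0.619, 1.177], [0.999, -0.035, 0.012, 0.006], [-0.012, -0.619, -0.785, 0.849], [0.0, 0.0, 0.0, 1.0]]
top 468.7356369722927 -0.08846059911551128 [[0.019, -0.981, 0.194, 0.384], [-1.0, -0.021, -0.007, 0.005], [0.011, -0.194, -0.981, 1.207], [0.0, 0.0, 0.0, 1.0]]
wrist 316.841548929465 -0.042122210317673145 [[0.446, 0.863, 0.238, 0.174], [0.895, -0.429, -0.121, 0.526], [-0.002, 0.267, -0.964, 0.384], [0.0, 0.0, 0.0, 1.0]]
{'time': 0.15, 'joint_positions': array([ 1.00489524e+00,  8.78089677e-02,  1.37187153e+00,  1.34186467e-05,
        1.68357290e+00, -1.03100808e-01]), 'qvel': array([ 0.00057158, -0.00182804, -0.00432132, -0.00124932,  0.00285648,
       -0.00080096]), 'joint_torque': array([ 1.63711633e-03, -3.40644372e+01, -3.02792716e+01,  7.18697766e-02,
        3.04931332e-02, -1.14769550e-04]), 'tool_pos': array([0.24533529, 0.49180362, 0.20457811]), 'ee_rot': array([-3.13994210e+00, -1.84186073e-04,  2.67879372e+00]), 'wrist_force': array([-0.64870286, -0.18506861,  0.61732684]), 'wrist_torque': array([0.02178746, 0.02437239, 0.0155029 ]), 'finger_force': 0.0, 'width': 0.09403485083972127}
(420, 1120, 3)
```

View pics/top0.png

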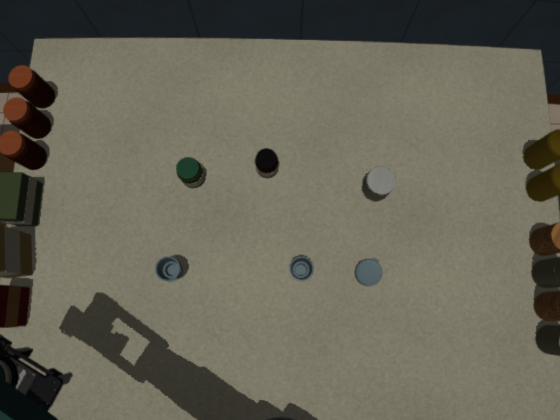

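View pics/scene0.png

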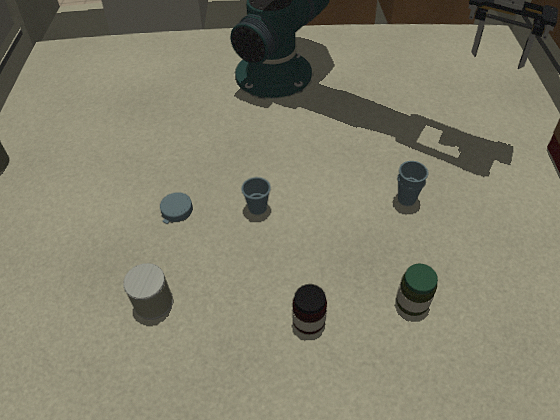

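Top view: stack at about (169,268), single tub (301,268), lid (369,272). Scene view: stack (412,172), tub (256,188), lid (176,206), with its tab toward (166,220). Next I'll enlarge these for accuracy.

```bash
python3 - <<'E'
import pickle;from h import *
S=pickle.load(open('S0.pkl','rb'))
def c(n,u,v,w=24,k=5.5):
    h=w; im=S[n]['color'][v-h:v+h,u-w:u+w]; im=cv2.convertScaleAbs(im,alpha=1.4)
    return cv2.resize(im,(264,264),interpolation=cv2.INTER_CUBIC)
a=np.hstack([c('top',169,268),c('top',301,268),c('top',369,272)])
b=np.hstack([c('scene',412,182),c('scene',256,194),c('scene',176,206)])
cv2.imwrite('pics/m.png',np.vstack([a,b]))
for n,zs in(('top',0),('scene',0)):
    im=S[n]['color'].astype(int); m=((im[...,0]-im[...,2])>8).astype(np.uint8)
    nn,l,st,ce=cv2.connectedComponentsWithStats(m)
    for i in range(1,nn):
        if 150<st[i,4]<2500: print(n,st[i],ce[i].round(1),im[l==i].mean(0).round())
for n,u,v,z in(('top',169,268,.088),('top',301,268,.064),('top',369,272,.019),('scene',412,170,.088),('scene',256,186,.064),('scene',176,206,.019)): print(n,atz(S[n],u,v,z).round(4))
E
```

```text
top [   0    0   88   50 2091] [39.2 20.6] [34. 30. 25.]
top [  94    0  103   37 1877] [145.7  21.1] [34. 31. 25.]
top [ 195    0  107   38 2449] [249.5  18.7] [35. 31. 25.]
top [303   0  48  14 263] [318.9   4.4] [34. 31. 25.]
top [ 302    0  115   41 2085] [358.2  23.6] [34. 31. 25.]
top [414   0  27  17 176] [425.7   6.1] [34. 30. 25.]
top [ 404    0  128   45 2417] [466.8  23.1] [34. 31. 25.]
top [523   2  37  20 312] [541.5  10.7] [33. 30. 24.]
top [ 503   23   57   65 1107] [540.7  46.5] [34. 30. 25.]
top [  0  36  28  46 456] [ 8.2 58.8] [34. 30. 25.]
top [177 158  22  21 344] [187.5 168. ] [41. 58. 30.]
top [156 257  26  24 461] [168.9 268.3] [74. 71. 60.]
top [290 257  23  23 427] [301.1 268. ] [79. 76. 65.]
top [356 259  26  26 539] [368.4 271.7] [98. 94. 81.]
scene [243   0  23  27 177] [254.5  13.4] [46. 48. 33.]
scene [ 236   57   75   41 1092] [270.3  76.2] [35. 37. 23.]
scene [398 161  30  31 211] [411.9 174.2] [81. 79. 67.]
scene [242 178  28  23 230] [255.8 190.3] [79. 78. 66.]
scene [160 193  32  26 615] [175.4 204.7] [104. 103.  88.]
scene [405 264  32  28 536] [420.7 277.2] [56. 75. 45.]
top [0.4637 0.2737 0.088 ]
top [ 0.4726 -0.0424  0.064 ]
top [ 0.4691 -0.217   0.019 ]
scene [0.4589 0.2774 0.088 ]
scene [ 0.4671 -0.0411  0.064 ]
scene [ 0.4746 -0.2125  0.019 ]
```

View pics/m.png

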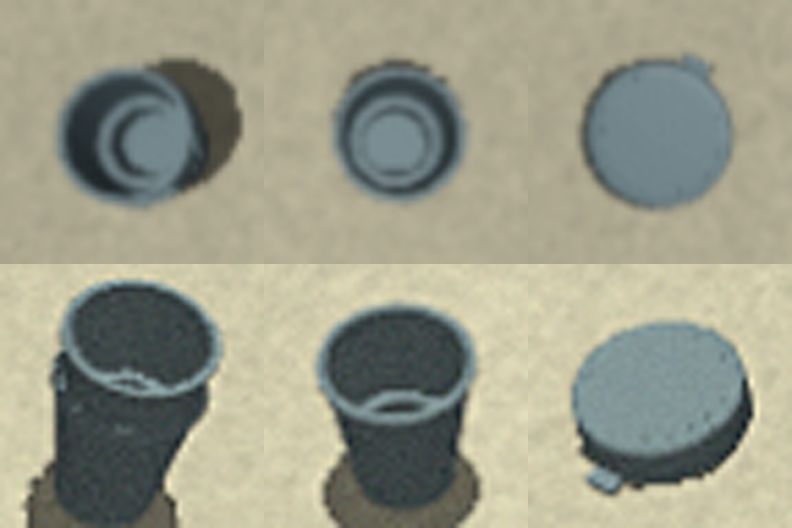

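Crops: rim centres are top view stack (167.7,268.5), single (301.0,267.7), lid (368.4,272), and scene stack (413.4,171), single (255.8,188), lid (175.2,204.5). The lid tab is at scene (165.5,221).

```bash
python3 - <<'E'
import pickle;from h import *
S=pickle.load(open('S0.pkl','rb'))
for k,a,b in(('stack',(167.7,268.5),(413.4,171)),('single',(301,267.7),(255.8,188)),('lid',(368.4,272),(175.2,204.5))):
    print(k,tri((S['top'],*a),(S['scene'],*b)).round(4))
l=tri((S['top'],368.4,272),(S['scene'],175.2,204.5))
for s,u,v in((S['scene'],165.5,221),(S['top'],345+29.5,248+11.7)):
    d=atz(s,u,v,.001)-l;print('tab',d.round(3),np.degrees(np.arctan2(d[1],d[0])))
for n,u,v,z in(('pickle',188,168,.088),('jam',266,159,.086),('tin',380,180,.08)): print(n,atz(S['top'],u,v,z).round(3))
E
```

```bash
cat >> h.py <<'E'
def togo(p,yaw=None):
    from scipy.spatial.transform import Rotation as R
    o=robot.get_obs();r=R.from_euler('xyz',o['ee_rot']);d=r.inv().apply(np.array(p)-o['tool_pos'])
    print('tcp',o['tool_pos'].round(4),'rpy',o['ee_rot'].round(4),'t',round(o['time'],2),'F',o['wrist_force'].round(2),'togo',d.round(4),'turn',None if yaw is None else round(o['ee_rot'][2]-yaw,3))
E
```

Request:
nudge_tcp:
  plan:
    - [0.094, -0.0295, -0.0251, 0.0023, 0]
    - [0.094, -0.0295, -0.0251, 0.0023, 0]
    - [0.094, -0.0295, -0.0251, 0.0023, 0]
    - [0.094, -0.0295, -0.0251, 0.0023, 0]
    - [0.094, -0.0295, -0.0251, 0.0023, 0]
    - [0.094, -0.0295, -0.0251, 0.0023, 0]
    - [0.094, -0.0295, -0.0251, 0.0023, 0]
    - [0.094, -0.0295, -0.0251, 0.0023, 0]
    - [0.094, -0.0295, -0.0251, 0.0023, 0]
    - [0.094, -0.0295, -0.0251, 0.0023, 0]
    - [0.094, -0.0295, -0.0251, 0.0023, 0]
    - [0.094, -0.0295, -0.0251, 0.0023, 0]
    - [0.094, -0.0295, -0.0251, 0.0023, 0]
    - [0.094, -0.0295, -0.0251, 0.0023, 0]
    - [0.094, -0.0295, -0.0251, 0.0023, 0]
    - [0.094, 0, 0, 0, 0]
    - [0.094, 0, 0, 0, 0]

```text
time: 1.57
tool_pos: [0.4733, -0.0437, 0.17]
ee_rot: [-3.141, -0.002, 2.675]
wrist_force: [0.2, 0.1, -0.4]
width: 0.0939
finger_force: 0.0
```

```bash
python3 - <<'E'
from h import *
import pickle
s=snap('wrist');pickle.dump(s,open('w1.pkl','wb'));togo([.4733,-.0419,.17])
i=s['color'];m=cv2.convertScaleAbs(i,alpha=1.5)
cv2.imwrite('pics/w1.png',m);print(proj(s,[.4733,-.0419,.0648]))
E
```

```text
tcp [ 0.4731 -0.0425  0.1704] rpy [ 3.1413e+00 -1.8000e-03  2.6771e+00] t 1.62 F [ 0.58  0.28 -0.02] togo [0.     0.0006 0.0004] turn None
[283.03348658 207.50683319]
```

View pics/w1.png

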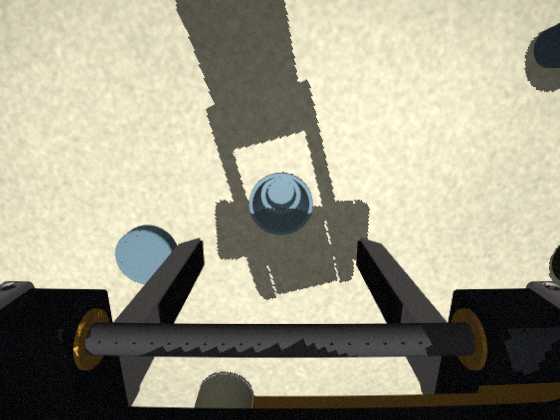

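The wrist view shows the single tub's rim at about (281,203.5). The fingertip inner corners are at (203,240–266) and (357,240–265). I'll use the fingertips to check the wrist calibration.

```bash
cat >> h.py <<'E'
def blobs(s,thr=8,lo=300,hi=20000):
    im=cv2.GaussianBlur(s['color'],(3,3),0).astype(int);m=((im[...,0]-im[...,2])>thr).astype(np.uint8)
    m=cv2.morphologyEx(m,cv2.MORPH_OPEN,np.ones((3,3)))
    cs,_=cv2.findContours(m,cv2.RETR_EXTERNAL,cv2.CHAIN_APPROX_NONE)
    for c in cs:
        if lo<cv2.contourArea(c)<hi:
            e=cv2.fitEllipse(cv2.convexHull(c));print('bbox',cv2.boundingRect(c),'ell',np.round(e[0],1),np.round(e[1],1))
E
python3 - <<'E'
from h import *
import pickle
from scipy.spatial.transform import Rotation as R
s=pickle.load(open('w1.pkl','rb'));blobs(s)
o=robot.get_obs();r=R.from_euler('xyz',o['ee_rot']).as_matrix()
for x in(-.008,.008):
  for y in(-.047,.047): print(x,y,proj(s,o['tool_pos']+r@np.array([x,y,0])).round(1))
for z in(.06,.0648,.07): print(z,atz(s,281,203.5,z).round(4))
E
```

```text
bbox (116, 226, 58, 58) ell [143.9 253.2] [53.  59.8]
bbox (249, 173, 64, 61) ell [280.4 203. ] [60.7 63.2]
-0.008 -0.047 [208.  264.8]
-0.008 0.047 [359.2 264.6]
0.008 -0.047 [206.3 240.7]
0.008 0.047 [360.9 240.5]
0.06 [ 0.4701 -0.0424  0.06  ]
0.0648 [ 0.469  -0.0419  0.0648]
0.07 [ 0.4678 -0.0413  0.07  ]
```

Request:
nudge_tcp:
  plan:
    - [0.094, 0.001, 0, 0.03, 0]
    - [0.094, 0.001, 0, 0.03, 0]
    - [0.094, 0, 0, 0, 0]
    - [0.094, 0, 0, 0, 0]

```text
time: 1.95
tool_pos: [0.4699, -0.0396, 0.1098]
ee_rot: [-3.141, -0.004, 2.681]
wrist_force: [1.2, -0.9, -0.2]
width: 0.0938
finger_force: 0.0
```

```bash
python3 - <<'E'
from h import *
import pickle
a=pickle.load(open('w1.pkl','rb'))
s=snap('wrist');pickle.dump(s,open('w2.pkl','wb'));togo([.4715,-.0419,.046]);blobs(s)
cv2.imwrite('pics/w2.png',s['color'])
from scipy.spatial.transform import Rotation as R
o=robot.get_obs();r=R.from_euler('xyz',o['ee_rot']).as_matrix()
# grip-plane line: projections of points along tool z under the TCP at rim height
for z in(.0648,.03): 
  p=o['tool_pos'].copy();p[2]=z;print(z,proj(s,p).round(1))
E
```

```text
tcp [ 0.4715 -0.0402  0.1118] rpy [3.1412e+00 1.0000e-04 2.6808e+00] t 2.0 F [0.3  0.03 0.76] togo [-0.0008 -0.0016  0.0658] turn None
bbox (83, 249, 71, 68) ell [114.9 281.5] [59.6 77.2]
bbox (239, 190, 78, 77) ell [277.8 228.7] [75.5 77.7]
0.0648 [281.9 231.8]
0.03 [281.7 218.2]
```

View pics/w2.png

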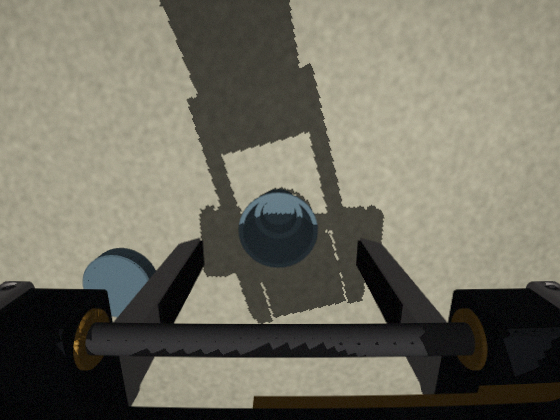

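The tub is well centred, rim at (278,229), about 2 mm towards tool +x. Now I'll descend and grip.

Request:
nudge_tcp:
  plan:
    - [0.094, 0.002, -0.001, 0.022, 0]
    - [0.094, 0, 0, 0.022, 0]
    - [0.094, 0, 0, 0.022, 0]
    - [0.094, 0, 0, 0, 0]
    - [0.094, 0, 0, 0, 0]
    - [0.05, 0, 0, 0, 0]
    - [0.05, 0, 0, 0, 0]
    - [0.05, 0, 0, 0, 0]
    - [0.05, 0, 0, 0, 0]
    - [0.05, 0, 0, 0, 0]
    - [0.05, 0, 0, 0, 0]
    - [0.05, 0, 0, 0, 0]
    - [0.05, 0, 0, 0, 0]

```text
time: 3.08
tool_pos: [0.4698, -0.0415, 0.0455]
ee_rot: [3.141, 0.001, 2.679]
wrist_force: [-0.4, -1.1, 2.6]
width: 0.0581
finger_force: 30.0
```

Request:
nudge_tcp:
  plan:
    - [0.05, 0, 0, -0.015, 0]
    - [0.05, 0, 0, -0.035, 0]
    - [0.05, 0, 0, -0.035, 0]
    - [0.05, 0, 0, -0.035, 0]
    - [0.05, 0.0076, 0.014, -0.01, 0]
    - [0.05, 0.0153, 0.0281, 0, 0]
    - [0.05, 0.0153, 0.0281, 0, 0]
    - [0.05, 0.0153, 0.0281, 0, 0]
    - [0.05, 0.0153, 0.0281, 0, 0]
    - [0.05, 0.0153, 0.0281, 0, 0]
    - [0.05, 0.0153, 0.0281, 0, 0]
    - [0.05, 0.0153, 0.0281, 0, 0]
    - [0.05, 0.0153, 0.0281, 0, 0]
    - [0.05, 0.0153, 0.0281, 0, 0]
    - [0.05, 0.0076, 0.014, 0, 0]
    - [0.05, 0, 0, 0, 0]
    - [0.05, 0, 0, 0, 0]
    - [0.05, 0, 0, 0, 0]

```text
time: 4.58
tool_pos: [0.4579, 0.2774, 0.1745]
ee_rot: [-3.14, -0.0, 2.678]
wrist_force: [-0.1, 0.5, -0.2]
width: 0.0584
finger_force: 30.0
```

```bash
python3 - <<'E'
from h import *
import pickle
s=snap('wrist');pickle.dump(s,open('w3.pkl','wb'));togo([.459,.278,.2]);blobs(s)
cv2.imwrite('pics/w3.png',cv2.convertScaleAbs(s['color'],alpha=1.5))
t=snap('top');c=snap('scene');pickle.dump((t,c),open('t3.pkl','wb'));blobs(t,8,100,900);blobs(c,8,100,900)
for q in([.4626,.2781,.0887],[.459,.278,.088]):print(proj(s,q).round(1))
E
```

```text
tcp [0.458  0.2771 0.1747] rpy [-3.1407 -0.      2.6777] t 4.63 F [ 0.17  1.22 -0.51] togo [-0.0005  0.0012 -0.0253] turn None
bbox (228, 178, 105, 136) ell [281.1 249.3] [107.1 136.3]
bbox (356, 259, 26, 26) ell [368.5 271.5] [25.2 26.8]
bbox (178, 159, 20, 20) ell [187.4 168.1] [19.4 20.7]
bbox (406, 265, 30, 26) ell [420.8 277.4] [25.5 31.3]
bbox (161, 193, 30, 25) ell [175.3 205. ] [24.  31.5]
bbox (236, 59, 14, 15) ell [242.6  66.4] [ 9.6 17.9]
bbox (237, 3, 31, 38) ell [253.3  21.7] [31.3 39.6]
bbox (293, 0, 22, 25) ell [304.   11.6] [19.6 33. ]
[284.6 218.3]
[282.6 214.6]
```

View pics/w3.png

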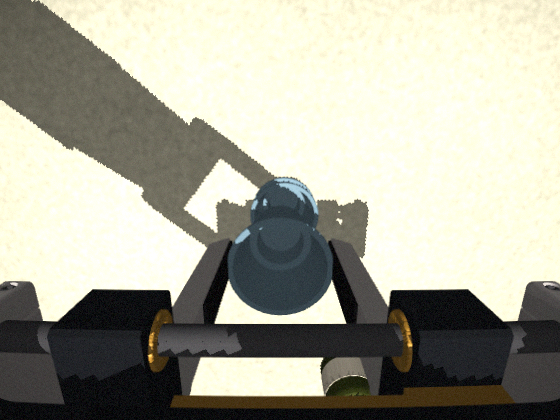

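Stack rim behind the held tub: u 250–319, top edge v=178, so centre ≈ (284.5,211.3). Held rim centre u≈280. I'll check this with the wrist ray, corrected by what the grasp showed.

```bash
python3 - <<'E'
from h import *
import pickle
g=np.array([.4698,-.0415])  # grasp truth of single tub in tool-y; 
ty=np.array([.447,.894]);tx=np.array([-.894,.447])
for f,u,v in(('w1.pkl',280.6,203.2),('w2.pkl',277.8,228.7)):
    e=g-atz(pickle.load(open(f,'rb')),u,v,.063)[:2];print(f,'err tx,ty',(e@tx).round(4),(e@ty).round(4))
s=pickle.load(open('w3.pkl','rb'))
# fit stack rim: visible upper arc of the outline vs. projected circle
im=cv2.GaussianBlur(s['color'],(3,3),0).astype(int);m=((im[...,0]-im[...,2])>8).astype(np.uint8)
cs,_=cv2.findContours(m,cv2.RETR_EXTERNAL,cv2.CHAIN_APPROX_NONE)
c=max((c for c in cs if 180<cv2.boundingRect(c)[1]+10<200 or 1),key=lambda c:cv2.contourArea(c)*(200<cv2.boundingRect(c)[0]<260))[:,0]
from scipy.optimize import least_squares
def fit(pts,z,r,x0):
    P=np.array([atz(s,u,v,z)[:2] for u,v in pts])
    k=least_squares(lambda q:np.hypot(*(P-q).T)-r,x0,loss='soft_l1',f_scale=.0005);return k.x,k.cost,len(P)
a=c[c[:,1]<214];b=c[c[:,1]>268]
x,_,n=fit(a,.0865,.030,[.46,.278]);print('stack',x.round(4),n)
h,_,n=fit(b,.1745+.017,.030,[.46,.278]);print('held',h.round(4),n)
d=x-h;print('stack-held tx,ty',(d@tx).round(4),(d@ty).round(4))
q=x-np.array([.458,.2771]);print('stack-tcp',(q@tx).round(4),(q@ty).round(4))
E
```

```text
w1.pkl err tx,ty -0.0004 0.0011
w2.pkl err tx,ty -0.0009 0.0011
stack [0.458  0.2799] 97
held [0.4578 0.2761] 138
stack-held tx,ty 0.0015 0.0035
stack-tcp 0.0012 0.0025
```

Request:
nudge_tcp:
  plan:
    - [0.05, 0.0015, 0.0035, 0, 0]
    - [0.05, 0, 0, 0.025, 0]
    - [0.05, 0, 0, 0.02, 0]
    - [0.05, 0, 0, 0.012, 0]
    - [0.05, 0, 0, 0.008, 0]
    - [0.05, 0, 0, 0.005, 0]
    - [0.05, 0, 0, 0.004, 0]
    - [0.05, 0, 0, 0.003, 0]
    - [0.05, 0, 0, 0, 0]
    - [0.05, 0, 0, 0, 0]
    - [0.05, 0, 0, 0, 0]

```text
time: 5.65
tool_pos: [0.4587, 0.2822, 0.0988]
ee_rot: [3.14, 0.001, 2.679]
wrist_force: [-0.2, -0.7, -1.0]
width: 0.0582
finger_force: 30.0
```

Request:
nudge_tcp:
  plan:
    - [0.05, 0, 0, 0.002, 0]
    - [0.05, 0, 0, 0.002, 0]
    - [0.05, 0, 0, 0.001, 0]
    - [0.05, 0, 0, 0.001, 0]
    - [0.05, 0, 0, 0, 0]
    - [0.05, 0, 0, 0, 0]
    - [0.05, 0, 0, 0, 0]

```text
time: 6.23
tool_pos: [0.4591, 0.2818, 0.0935]
ee_rot: [3.141, 0.002, 2.679]
wrist_force: [-1.0, -1.8, 4.6]
width: 0.0583
finger_force: 30.0
```

```bash
python3 -c "
from h import *
togo([.4587,.2812,.0935])"
```

```text
tcp [0.4591 0.2818 0.0935] rpy [3.1407e+00 2.2000e-03 2.6786e+00] t 6.23 F [-1.   -1.75  4.55] togo [ 0.0001 -0.0007 -0.    ] turn None
```

Request:
nudge_tcp:
  plan:
    - [0.05, 0, 0, 0.001, 0]
    - [0.05, 0, 0, 0, 0]
    - [0.05, 0, 0, 0, 0]

```text
time: 6.48
tool_pos: [0.4595, 0.2816, 0.0934]
ee_rot: [3.14, 0.003, 2.679]
wrist_force: [-1.0, -2.2, 7.3]
width: 0.0581
finger_force: 30.0
```

Request:
nudge_tcp:
  plan:
    - [0.066, 0, 0, 0, 0]
    - [0.066, 0, 0, 0, 0]
    - [0.066, 0, 0, 0, 0]
    - [0.094, 0, 0, 0, 0]
    - [0.094, 0, 0, 0, 0]
    - [0.094, 0, 0, 0, 0]
    - [0.094, 0, 0, 0, 0]
    - [0.094, 0, 0, -0.03, 0]
    - [0.094, 0, 0, -0.04, 0]
    - [0.094, 0, 0, -0.03, 0]
    - [0.094, 0, 0, 0, 0]
    - [0.094, 0, 0, 0, 0]

```text
time: 7.48
tool_pos: [0.4595, 0.2827, 0.1938]
ee_rot: [3.137, 0.004, 2.679]
wrist_force: [0.5, 0.3, -0.5]
width: 0.0938
finger_force: 0.0
```

```bash
python3 - <<'E'
from h import *
import pickle
s=snap('wrist');blobs(s);t=snap('top');c=snap('scene','s4.png');pickle.dump((s,t,c),open('t4.pkl','wb'));togo([.46,.28,.2])
blobs(t,8,150,900);blobs(c,8,100,900)
f=lambda i,u,v,w,h,W,H:cv2.resize(cv2.convertScaleAbs(i['color'][v-h:v+h,u-w:u+w],alpha=1.4),(W,H),interpolation=cv2.INTER_CUBIC)
cv2.imwrite('pics/m4.png',np.hstack([f(s,280,200,70,70,380,380),f(c,412,175,34,34,380,380)]))
E
```

```text
bbox (244, 175, 68, 74) ell [277.9 212. ] [67.6 73.3]
tcp [0.4574 0.2816 0.1891] rpy [-3.1390e+00 -2.1000e-03  2.6788e+00] t 7.63 F [-0.32 -0.25  0.13] togo [-0.0031 -0.0003 -0.0109] turn None
bbox (356, 259, 26, 26) ell [368.5 271.4] [25.2 26.8]
bbox (178, 159, 20, 20) ell [187.5 168.1] [19.4 20.7]
bbox (406, 265, 30, 26) ell [420.9 277.5] [25.4 31.4]
bbox (161, 193, 30, 25) ell [175.2 205. ] [24.  31.2]
bbox (236, 59, 13, 23) ell [242.4  70. ] [12.  22.9]
bbox (239, 3, 30, 34) ell [254.4  19.7] [21.9 39.3]
bbox (293, 0, 17, 12) ell [300.9   3.8] [14.3 17.2]
```

View pics/m4.png

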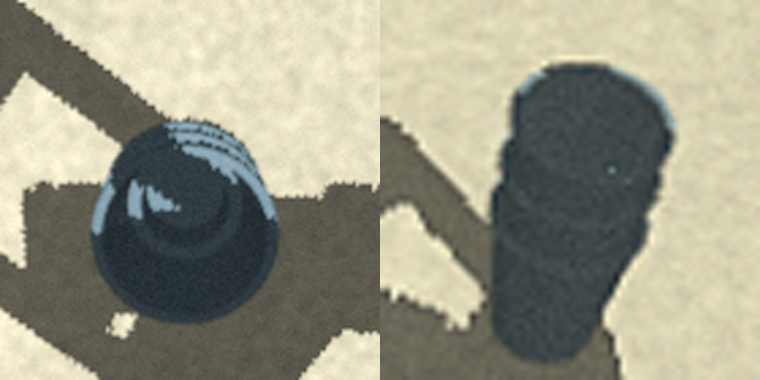

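Three evenly spaced rims with the tub nested fully and upright, single rim centre ≈ (278,212). Now to the lid.

Request:
nudge_tcp:
  plan:
    - [0.094, -0.0088, -0.017, 0, 0]
    - [0.094, -0.0176, -0.0339, 0, 0]
    - [0.094, -0.0176, -0.0339, 0, 0]
    - [0.094, -0.0176, -0.0339, 0, 0]
    - [0.094, -0.0176, -0.0339, 0, 0]
    - [0.094, -0.0176, -0.0339, 0, 0]
    - [0.094, -0.0176, -0.0339, 0, 0]
    - [0.094, -0.0176, -0.0339, 0, 0]
    - [0.094, -0.0176, -0.0339, 0, 0]
    - [0.094, -0.0176, -0.0339, 0, 0]
    - [0.094, -0.0176, -0.0339, 0, 0]
    - [0.094, -0.0176, -0.0339, 0, 0]
    - [0.094, -0.0176, -0.0339, 0.02, 0]
    - [0.094, -0.0088, -0.017, 0.03, 0.1]
    - [0.094, 0, 0, 0, 0]
    - [0.094, 0, 0, 0, 0]
    - [0.094, 0, 0, 0, 0]

```text
time: 9.05
tool_pos: [0.4658, -0.2123, 0.141]
ee_rot: [3.141, -0.002, 2.58]
wrist_force: [-0.1, -0.3, 0.9]
width: 0.094
finger_force: 0.0
```

```bash
python3 - <<'E'
from h import *
import pickle
s=snap('wrist');blobs(s);pickle.dump(s,open('w5.pkl','wb'));togo([.4655,-.217,.05])
cv2.imwrite('pics/w5.png',cv2.convertScaleAbs(s['color'],alpha=1.5))
E
```

```text
bbox (245, 171, 68, 69) ell [278.4 204.2] [66.5 68.1]
tcp [ 0.4665 -0.2123  0.1422] rpy [3.141e+00 2.000e-04 2.581e+00] t 9.1 F [ 0.51 -0.22  1.57] togo [-0.0017 -0.0045  0.0922] turn None
```

View pics/w5.png

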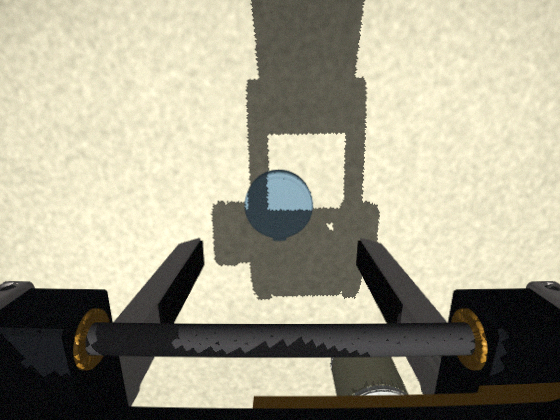

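The lid top is centred at (279,204), and its tab just shows below at (279,240), so it lines up with the tool.

```bash
python3 - <<'E'
from h import *
import pickle
s=pickle.load(open('w5.pkl','rb'))
o=robot.get_obs();y=o['ee_rot'][2];tx=np.array([np.cos(y),np.sin(y)]);ty=np.array([np.sin(y),-np.cos(y)])
p=atz(s,278.6,204.2,.0185)[:2]+.0012*ty-.0007*tx;print(p.round(4))
togo([*p,.005])
im=cv2.convertScaleAbs(s['color'][228:250,262:296],alpha=3)
b=s['color'][:,:,:].astype(int)
for v in range(232,246,2): print(v,(b[v,264:294,0]-b[v,264:294,2]).tolist())
E
```

```text
[ 0.4662 -0.2142]
tcp [ 0.4665 -0.2123  0.1422] rpy [3.141e+00 2.000e-04 2.581e+00] t 9.1 F [ 0.51 -0.22  1.57] togo [-0.0007 -0.0019  0.1372] turn None
232 [13, 11, 12, 11, 13, 15, 13, 12, 13, 14, 14, 16, 12, 13, 14, 14, 12, 15, 12, 15, 11, 12, 12, 15, 16, 13, 11, 13, 12, 14]
234 [9, 9, 11, 13, 13, 12, 15, 14, 14, 15, 14, 12, 14, 11, 11, 13, 15, 13, 13, 15, 14, 14, 15, 14, 12, 15, 13, 10, 11, 5]
236 [-10, -8, -5, -1, 3, 8, 14, 13, 13, 13, 12, 12, 13, 12, 17, 12, 16, 13, 14, 15, 13, 13, 15, 13, 7, 1, -3, -4, -10, -9]
238 [-10, -11, -13, -13, -9, -10, -10, -10, -3, 9, 10, 13, 14, 11, 11, 12, 12, 12, 8, 12, 12, 13, -3, -9, -9, -9, -8, -10, -12, -12]
240 [-12, -9, -7, -8, -11, -10, -11, -10, -6, 3, 4, 5, 5, 5, 7, 10, 4, 5, 7, 3, 6, -1, -7, -12, -13, -10, -10, -10, -11, -11]
242 [-10, -12, -13, -10, -9, -9, -13, -10, -8, -6, -9, -9, -9, -12, -11, -7, -9, -10, -11, -10, -10, -11, -9, -11, -10, -8, -13, -14, -7, -12]
244 [-8, -8, -12, -12, -10, -9, -11, -12, -9, -11, -9, -9, -11, -14, -9, -12, -11, -9, -11, -9, -11, -10, -10, -13, -9, -9, -9, -15, -12, -13]
```

Request:
nudge_tcp:
  plan:
    - [0.094, -0.0007, -0.0019, 0.03, 0]
    - [0.094, 0, 0, 0.035, 0]
    - [0.094, 0, 0, 0.035, 0]
    - [0.094, 0, 0, 0.02, 0]
    - [0.094, 0, 0, 0.01, 0]
    - [0.094, 0, 0, 0.004, 0]
    - [0.094, 0, 0, 0.002, 0]
    - [0.094, 0, 0, 0, 0]
    - [0.094, 0, 0, 0, 0]

```text
time: 9.85
tool_pos: [0.4673, -0.2159, 0.0078]
ee_rot: [3.141, 0.004, 2.579]
wrist_force: [0.3, -0.1, -1.1]
width: 0.0942
finger_force: 0.0
```

```bash
python3 -c "
from h import *
togo([.4662,-.2142,.004])"
```

```text
tcp [ 0.4673 -0.2159  0.0078] rpy [3.1414 0.004  2.5793] t 9.85 F [ 0.29 -0.09 -1.11] togo [0.0018 0.0008 0.0038] turn None
```

Request:
nudge_tcp:
  plan:
    - [0.094, 0.001, 0, 0.002, 0]
    - [0.094, 0, 0, 0.001, 0]
    - [0.094, 0, 0, 0, 0]
    - [0.05, 0, 0, 0, 0]
    - [0.05, 0, 0, 0, 0]
    - [0.05, 0, 0, 0, 0]
    - [0.05, 0, 0, 0, 0]
    - [0.05, 0, 0, 0, 0]
    - [0.05, 0, 0, 0, 0]
    - [0.05, 0, 0, 0, 0]

```text
time: 10.68
tool_pos: [0.4649, -0.2147, 0.0026]
ee_rot: [3.141, 0.0, 2.579]
wrist_force: [0.3, -0.9, 0.4]
width: 0.0675
finger_force: 30.0
```

Request:
nudge_tcp:
  plan:
    - [0.05, 0, 0, -0.015, 0]
    - [0.05, 0, 0, -0.04, 0]
    - [0.05, 0, 0, -0.04, 0]
    - [0.05, 0, 0, -0.04, 0]
    - [0.05, 0.0104, 0.016, -0.025, 0]
    - [0.05, 0.02075, 0.03206, -0.01, 0]
    - [0.05, 0.02075, 0.03206, 0, 0]
    - [0.05, 0.02075, 0.03206, 0, 0]
    - [0.05, 0.02075, 0.03206, 0, 0]
    - [0.05, 0.02075, 0.03206, 0, 0]
    - [0.05, 0.02075, 0.03206, 0, 0]
    - [0.05, 0.02075, 0.03206, 0, 0]
    - [0.05, 0.02075, 0.03206, 0, 0]
    - [0.05, 0.02075, 0.03206, 0, 0]
    - [0.05, 0.02075, 0.03206, 0, 0]
    - [0.05, 0.02075, 0.03206, 0, 0]
    - [0.05, 0.02075, 0.03206, 0, 0]
    - [0.05, 0.0104, 0.016, 0, 0]
    - [0.05, 0, 0, 0, 0]
    - [0.05, 0, 0, 0, 0]

```text
time: 12.35
tool_pos: [0.4586, 0.2822, 0.1721]
ee_rot: [-3.14, -0.0, 2.581]
wrist_force: [0.8, -0.8, -0.0]
width: 0.0675
finger_force: 30.0
```

```bash
python3 - <<'E'
from h import *
import pickle
s=snap('wrist');blobs(s);pickle.dump(s,open('w6.pkl','wb'));togo([.4593,.2816,.106])
cv2.imwrite('pics/w6.png',cv2.convertScaleAbs(s['color'],alpha=1.5))
E
```

```text
bbox (221, 179, 119, 140) ell [280.5 252.2] [115.7 139.4]
tcp [0.4588 0.2812 0.1722] rpy [-3.1402e+00  1.0000e-04  2.5794e+00] t 12.4 F [ 0.16  0.02 -0.93] togo [-0.0002  0.0007  0.0662] turn None
```

View pics/w6.png

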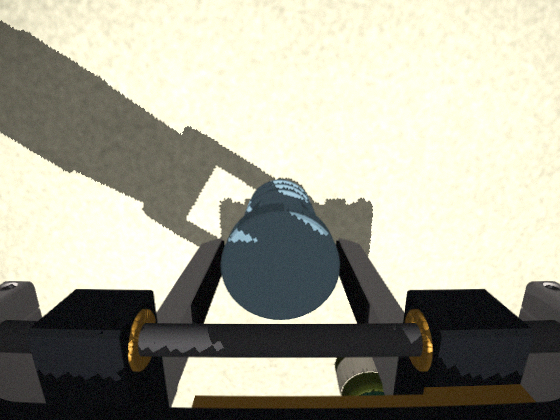

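The lid is held level, disc centre about (280,262), with the stack's rims peeking out above it (u 249–320, top v=179). I'll fit the stack outline against the lid outline.

```bash
python3 - <<'E'
from h import *
import pickle
from scipy.optimize import least_squares
s=pickle.load(open('w6.pkl','rb'))
im=cv2.GaussianBlur(s['color'],(3,3),0).astype(int);m=((im[...,0]-im[...,2])>4).astype(np.uint8)
m=cv2.morphologyEx(m,cv2.MORPH_OPEN,np.ones((3,3)))
cs,_=cv2.findContours(m,cv2.RETR_EXTERNAL,cv2.CHAIN_APPROX_NONE)
c=max((c for c in cs if 200<cv2.boundingRect(c)[0]<260),key=cv2.contourArea)[:,0]
print([ (v,c[c[:,1]==v][:,0].min(),c[c[:,1]==v][:,0].max()) for v in(182,188,194,200,206,212,220)])
th=np.linspace(0,2*np.pi,90)
def hull(q,zs,r):
    P=[proj(s,[q[0]+r*np.cos(t),q[1]+r*np.sin(t),z]) for z in zs for t in th]
    return cv2.convexHull(np.array(P,np.float32))
def fit(pts,zs,r):
    f=lambda q:[cv2.pointPolygonTest(hull(q,zs,r),(float(u),float(v)),True) for u,v in pts]
    k=least_squares(f,[.459,.281],diff_step=1e-3,loss='soft_l1');return k.x,np.abs(k.fun).mean()
tx=np.array([-.846,.533]);ty=np.array([.533,.846])
x,e=fit(c[(c[:,1]<200)],[.0625,.0865,.1105],.030);print('stack',x.round(4),e.round(2))
h,e=fit(c[c[:,1]>270],[.188],.034);print('lid',h.round(4),e.round(2))
print('stack-lid tx,ty',((x-h)@tx).round(4),((x-h)@ty).round(4))
E
```

```text
[(182, np.int32(268), np.int32(293)), (188, np.int32(258), np.int32(301)), (194, np.int32(254), np.int32(306)), (200, np.int32(250), np.int32(309)), (206, np.int32(247), np.int32(311)), (212, np.int32(245), np.int32(314)), (220, np.int32(240), np.int32(320))]
stack [0.4612 0.2787] 0.4
lid [0.4585 0.2807] 0.39
stack-lid tx,ty -0.0034 -0.0002
```

```bash
python3 - <<'E'
from h import *
import pickle
from scipy.optimize import least_squares
th=np.linspace(0,2*np.pi,90);tx=np.array([-.846,.533]);ty=np.array([.533,.846])
def go(s,zs,r,lo,hi):
    im=cv2.GaussianBlur(s['color'],(3,3),0).astype(int);m=((im[...,0]-im[...,2])>2).astype(np.uint8)
    m=cv2.morphologyEx(m,cv2.MORPH_OPEN,np.ones((3,3)))
    cs,_=cv2.findContours(m,cv2.RETR_EXTERNAL,cv2.CHAIN_APPROX_NONE)
    c=max((c for c in cs if 200<cv2.boundingRect(c)[0]<260),key=cv2.contourArea)[:,0]
    pts=c[(c[:,1]>lo)&(c[:,1]<hi)]
    def f(q):
        P=cv2.convexHull(np.array([proj(s,[q[0]+r*np.cos(t),q[1]+r*np.sin(t),z]) for z in zs for t in th],np.float32))
        return [cv2.pointPolygonTest(P,(float(u),float(v)),True) for u,v in pts]
    k=least_squares(f,[.459,.281],diff_step=1e-3,loss='soft_l1');x=k.x
    print(x.round(4),np.abs(k.fun).mean().round(2),len(pts),'rel tx,ty',((x-[.459,.281])@tx).round(4),((x-[.459,.281])@ty).round(4))
s4=pickle.load(open('t4.pkl','rb'))[0];s6=pickle.load(open('w6.pkl','rb'))
Z=[.0625,.0865,.1105]
go(s4,Z[2:],.030,215,999);go(s4,Z,.030,0,205);go(s4,Z,.030,0,999)
for hi in(192,200,210): go(s6,Z,.030,0,hi)
go(s6,[.188],.034,270,999)
for z in Z: print(proj(s4,[.459,.281,z]).round(1))
E
```

```text
[0.4596 0.2796] 0.27 95 rel tx,ty -0.0012 -0.0009
[0.4612 0.2785] 0.37 84 rel tx,ty -0.0032 -0.001
[0.4603 0.2792] 0.71 201 rel tx,ty -0.0021 -0.0009
[0.461 0.279] 0.29 51 rel tx,ty -0.0028 -0.0006
[0.4611 0.2789] 0.39 67 rel tx,ty -0.0029 -0.0007
[0.4609 0.2786] 0.4 87 rel tx,ty -0.0029 -0.001
[0.4585 0.2807] 0.39 147 rel tx,ty 0.0002 -0.0005
[278.8 201.1]
[278.8 207.4]
[278.9 214.9]
```

Request:
nudge_tcp:
  plan:
    - [0.05, -0.0017, -0.0003, 0.012, 0]
    - [0.05, 0, 0, 0.02, 0]
    - [0.05, 0, 0, 0.014, 0]
    - [0.05, 0, 0, 0.008, 0]
    - [0.05, 0, 0, 0.003, 0]
    - [0.05, 0, 0, 0, 0]
    - [0.05, 0, 0, 0, 0]
    - [0.05, 0, 0, 0, 0]

```text
time: 13.07
tool_pos: [0.4609, 0.2804, 0.1166]
ee_rot: [3.14, 0.001, 2.578]
wrist_force: [-0.0, 0.1, -0.2]
width: 0.0676
finger_force: 30.0
```

Request:
nudge_tcp:
  plan:
    - [0.05, 0, 0, 0.002, 0]
    - [0.05, 0, 0, 0.002, 0]
    - [0.05, 0, 0, 0.001, 0]
    - [0.05, 0, 0, 0, 0]
    - [0.05, 0, 0, 0, 0]

```text
time: 13.48
tool_pos: [0.4602, 0.2805, 0.1105]
ee_rot: [-3.141, -0.0, 2.579]
wrist_force: [0.1, -0.4, -0.2]
width: 0.0673
finger_force: 30.0
```

Request:
nudge_tcp:
  plan:
    - [0.05, 0, 0, 0.001, 0]
    - [0.05, 0, 0, 0.001, 0]
    - [0.05, 0, 0, 0, 0]
    - [0.05, 0, 0, 0, 0]

```text
time: 13.82
tool_pos: [0.4602, 0.2805, 0.1085]
ee_rot: [-3.141, -0.0, 2.579]
wrist_force: [-0.4, -0.6, -0.4]
width: 0.0675
finger_force: 30.0
```

Request:
nudge_tcp:
  plan:
    - [0.05, 0, 0, 0.001, 0]
    - [0.05, 0, 0, 0, 0]
    - [0.05, 0, 0, 0, 0]

```text
time: 14.07
tool_pos: [0.4603, 0.2805, 0.1077]
ee_rot: [3.141, 0.0, 2.579]
wrist_force: [0.2, -0.5, 0.0]
width: 0.0679
finger_force: 30.0
```

Request:
nudge_tcp:
  plan:
    - [0.05, 0, 0, 0.001, 0]
    - [0.05, 0, 0, 0, 0]
    - [0.05, 0, 0, 0, 0]

```text
time: 14.32
tool_pos: [0.4605, 0.2806, 0.1073]
ee_rot: [3.141, 0.0, 2.579]
wrist_force: [-0.7, 0.8, 2.5]
width: 0.0678
finger_force: 30.0
```

Request:
nudge_tcp:
  plan:
    - [0.05, 0, 0, 0.0005, 0]
    - [0.05, 0, 0, 0, 0]
    - [0.05, 0, 0, 0, 0]

```text
time: 14.57
tool_pos: [0.4607, 0.2807, 0.107]
ee_rot: [3.14, 0.001, 2.579]
wrist_force: [-2.1, -1.2, 4.3]
width: 0.068
finger_force: 30.0
```

Request:
nudge_tcp:
  plan:
    - [0.074, 0, 0, 0, 0]
    - [0.074, 0, 0, 0, 0]
    - [0.094, 0, 0, 0, 0]
    - [0.094, 0, 0, 0, 0]
    - [0.094, 0, 0, 0, 0]
    - [0.094, 0, 0, -0.02, 0]
    - [0.094, 0, 0, -0.04, 0]
    - [0.094, 0, 0, -0.03, 0]
    - [0.01, 0, 0, 0, 0]
    - [0.01, 0, 0, 0, 0]
    - [0.01, 0, 0, 0, 0]

```text
time: 15.48
tool_pos: [0.46, 0.2803, 0.1954]
ee_rot: [-3.141, -0.0, 2.579]
wrist_force: [-0.2, 0.5, 0.5]
width: 0.0775
finger_force: 0.0
```

```bash
python3 - <<'E'
from h import *
import pickle
s=snap('wrist');c=snap('scene');t=snap('top');pickle.dump((s,c,t),open('t7.pkl','wb'));togo([.4605,.2806,.126])
f=lambda i,u,v,w,h,W,H:cv2.resize(cv2.convertScaleAbs(i['color'][v-h:v+h,u-w:u+w],alpha=1.4),(W,H),interpolation=cv2.INTER_CUBIC)
cv2.imwrite('pics/m7.png',np.hstack([f(s,280,220,80,80,395,395),f(c,412,175,34,34,395,395)]))
E
```

```text
tcp [0.4594 0.2801 0.194 ] rpy [-3.1384e+00 -2.1000e-03  2.5788e+00] t 15.63 F [ 0.14  0.61 -0.15] togo [-0.0008  0.0012  0.068 ] turn None
```

View pics/m7.png

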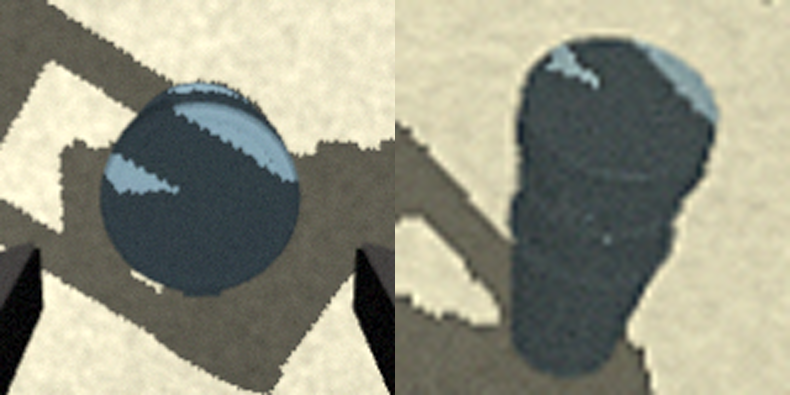

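The lid sits level and centred on the top rim (crop centre ≈ (281,218) in the wrist view). Next I'll close the fingers to 20 mm and press.

Request:
nudge_tcp:
  plan:
    - [0.02, 0, 0, 0.02, 0]
    - [0.02, 0, 0, 0.02, 0]
    - [0.02, 0, 0, 0.012, 0]
    - [0.02, 0, 0, 0.005, 0]
    - [0.02, 0, 0, 0, 0]
    - [0.02, 0, 0, 0, 0]
    - [0.02, 0, 0, 0, 0]
    - [0.02, 0, 0, 0, 0]
    - [0.02, 0, 0, 0, 0]
    - [0.02, 0, 0, 0, 0]

```text
time: 16.47
tool_pos: [0.4607, 0.2807, 0.14]
ee_rot: [3.14, 0.001, 2.579]
wrist_force: [0.9, 0.2, -0.5]
width: 0.0201
finger_force: 0.0
```

Request:
nudge_tcp:
  plan:
    - [0.02, 0, 0, 0.005, 0]
    - [0.02, 0, 0, 0.004, 0]
    - [0.02, 0, 0, 0.002, 0]
    - [0.02, 0, 0, 0.001, 0]
    - [0.02, 0, 0, 0, 0]
    - [0.02, 0, 0, 0, 0]

```text
time: 16.97
tool_pos: [0.4602, 0.2805, 0.127]
ee_rot: [-3.141, -0.0, 2.579]
wrist_force: [0.3, 0.7, 0.2]
width: 0.0201
finger_force: 0.0
```

Request:
nudge_tcp:
  plan:
    - [0.02, 0, 0, 0.001, 0]
    - [0.02, 0, 0, 0.001, 0]
    - [0.02, 0, 0, 0.001, 0]
    - [0.02, 0, 0, 0, 0]
    - [0.02, 0, 0, 0, 0]

```text
time: 17.38
tool_pos: [0.4603, 0.2805, 0.1243]
ee_rot: [3.141, 0.0, 2.579]
wrist_force: [-0.3, 0.1, -0.0]
width: 0.0198
finger_force: 0.2
```

Request:
nudge_tcp:
  plan:
    - [0.02, 0, 0, 0.001, 0]
    - [0.02, 0, 0, 0.001, 0]
    - [0.02, 0, 0, 0, 0]
    - [0.02, 0, 0, 0, 0]

```text
time: 17.72
tool_pos: [0.4608, 0.2807, 0.1235]
ee_rot: [3.14, 0.001, 2.579]
wrist_force: [-0.2, -0.3, 5.1]
width: 0.0195
finger_force: 2.6
```

Request:
nudge_tcp:
  plan:
    - [0.02, 0, 0, 0.001, 0]
    - [0.02, 0, 0, 0.001, 0]
    - [0.02, 0, 0, 0, 0]
    - [0.02, 0, 0, 0, 0]

```text
time: 18.05
tool_pos: [0.461, 0.2807, 0.1212]
ee_rot: [3.14, 0.001, 2.579]
wrist_force: [0.7, 0.8, 3.7]
width: 0.02
finger_force: 1.4
```

Request:
nudge_tcp:
  plan:
    - [0.02, 0, 0, 0.001, 0]
    - [0.02, 0, 0, 0.001, 0]
    - [0.02, 0, 0, 0, 0]
    - [0.02, 0, 0, 0, 0]

```text
time: 18.38
tool_pos: [0.4598, 0.2803, 0.1171]
ee_rot: [-3.14, -0.001, 2.579]
wrist_force: [-0.5, -0.4, -0.2]
width: 0.0199
finger_force: 0.0
```

Request:
nudge_tcp:
  plan:
    - [0.02, 0, 0, 0.001, 0]
    - [0.02, 0, 0, 0.001, 0]
    - [0.02, 0, 0, 0.001, 0]
    - [0.02, 0, 0, 0, 0]
    - [0.02, 0, 0, 0, 0]

```text
time: 18.8
tool_pos: [0.4604, 0.2805, 0.1153]
ee_rot: [3.141, 0.0, 2.579]
wrist_force: [-0.8, -0.6, 1.2]
width: 0.0203
finger_force: 0.6
```

Request:
nudge_tcp:
  plan:
    - [0.02, 0, 0, 0.001, 0]
    - [0.02, 0, 0, 0.001, 0]
    - [0.02, 0, 0, 0, 0]
    - [0.02, 0, 0, 0, 0]

```text
time: 19.13
tool_pos: [0.4609, 0.2807, 0.1152]
ee_rot: [3.139, 0.002, 2.579]
wrist_force: [-1.2, -0.5, 7.6]
width: 0.0197
finger_force: 3.7
```

Hard stop at 0.115, as expected. I'll press to about 20 N to seat it all round, then hold.

Request:
nudge_tcp:
  plan:
    - [0.02, 0, 0, 0.001, 0]
    - [0.02, 0, 0, 0.001, 0]
    - [0.02, 0, 0, 0.001, 0]
    - [0.02, 0, 0, 0, 0]
    - [0.02, 0, 0, 0, 0]
    - [0.02, 0, 0, 0, 0]
    - [0.02, 0, 0, 0, 0]
    - [0.02, 0, 0, 0, 0]
    - [0.02, 0, 0, 0, 0]
    - [0.02, 0, 0, 0, 0]
    - [0.02, 0, 0, 0, 0]
    - [0.02, 0, 0, 0, 0]

```text
time: 20.13
tool_pos: [0.4619, 0.2811, 0.1152]
ee_rot: [3.136, 0.004, 2.579]
wrist_force: [-3.7, -2.4, 16.4]
width: 0.0198
finger_force: 8.1
```

```bash
python3 - <<'E'
from h import *
c=snap('scene');s=snap('wrist');togo([.4605,.2806,.115])
f=lambda i,u,v,w,h,W,H:cv2.resize(cv2.convertScaleAbs(i['color'][v-h:v+h,u-w:u+w],alpha=1.4),(W,H),interpolation=cv2.INTER_CUBIC)
cv2.imwrite('pics/m8.png',np.hstack([f(s,280,240,80,80,395,395),f(c,412,175,34,34,395,395)]))
E
```

```text
tcp [0.4619 0.2811 0.1152] rpy [3.1364 0.0038 2.5788] t 20.23 F [-2.91 -1.78 16.48] togo [ 0.0009 -0.0012  0.0002] turn None
```

View pics/m8.png

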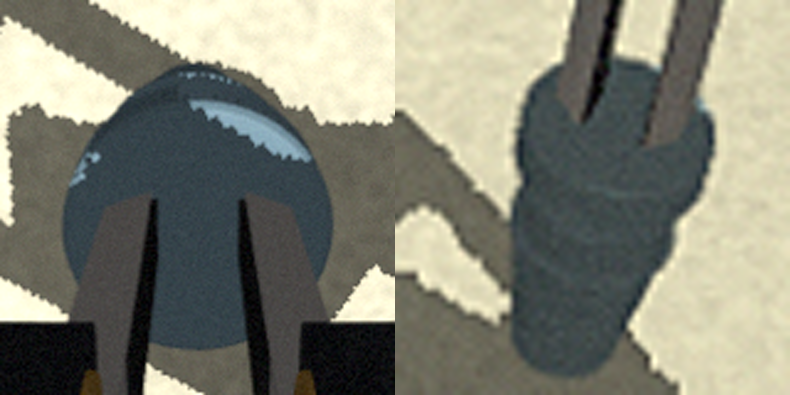

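The lid is level and down on the stack, both fingertips are on its top, and the push is a steady 16 N at a height of 0.115 m. Handing in.

Request:
nudge_tcp:
  plan:
    - [0.02, 0, 0, 0, 0]
    - [0.02, 0, 0, 0, 0]
    - [0.02, 0, 0, 0, 0]
    - [0.02, 0, 0, 0, 0]

```text
time: 20.57
tool_pos: [0.4619, 0.2811, 0.1152]
ee_rot: [3.136, 0.004, 2.579]
wrist_force: [-3.4, -2.1, 16.5]
width: 0.0199
finger_force: 8.1
```

```bash
python3 -c "
from bench import robot
print(robot.close_job())"
```

```text
the job is handed in; nothing more can be done
None
```

I nested the single tub in the stack, clicked the lid home (top at 0.115 m, as specified) and handed the job in at 20.6 s while holding about 16 N on the lid; the hand-in returned no verdict.

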